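# Dry-clamp a row of key-rack blocks with a one-hand bar clamp

### The arm

A 6-joint arm with a two-finger parallel gripper is mounted at the origin on the work surface. World frame = base frame: x ahead of the robot, y to its left, z up, the work surface at z = 0. Lengths are in m, angles in degrees, forces in N, time in s.
With the tool pointing down it reaches from about 0.375 to 0.9 m from the base axis. Payload 3.1 kg.
Tool frame: the origin (TCP) lies on the centre line of the jaws, within the pads' length; the fingertips stand 22 mm ahead of it and the grasp point (between the pads) lies 3 mm ahead of it; z points along the fingers, y is the line along which they close (so a half turn about z gives the same grasp; the last joint's range is limited). The gripper opens to 87 mm and grips with 3 to 60 N. Pads are 19 mm wide; open, the fingers measure 117 mm over their backs; the gripper's body (75 mm by 190 mm) begins 51 mm behind the grasp point.
Start: joints at [59.674, 30.224, 82.088, -0, 67.689, -10.227], TCP at [0.215, 0.587, 0.245] pointing down, gripper open.
Joint ranges: [-176.69, 176.69], [-43.24, 126.21], [12.49, 139.97], [-82, 262], [0, 151.66], [-163.58, 163.58]. Speed limits (degrees/s): [159.86, 159.86, 180, 180, 180, 180].

### API

Orientations are given as a 3x3 rotation matrix whose columns are the frame's x, y, z axes.
In Python, from rig import * gives the robot as it stands.
- The arm moves only by the shell command python3 -m jog 'ROWS'. ROWS is text: rows parted by semicolons, each of 7 numbers parted by spaces: the shift along the tool's x, y, z in mm, then the turn, a rotation vector about the tool's x, y, z in rad, then the finger opening in mm, from 0 to 87. In form: tx ty tz ax ay az fingers; .... A call has 1 to 12 rows; each row shifts and turns the commanded pose from where the row before left it, along the tool's axes as they then stand; what a row does not reach is not made up. A row lasts 1/8 s, in which the tool goes at most 62.5 mm and 10.7 degrees, less where a joint would pass 70% of its speed; a pose out of reach is approached as far as the arm can. A call with a gripper value outside its range is refused whole. The fingers move at their own pace and stop on an object; the grip force is fixed at half the most. Time passes only in rows, so rows that do not move let the fingers close. It gives the time, the measured TCP pose, the force, the opening and the grip force at its end, in the units of the state.
- read_state(): the state, without advancing time (a new reading comes with each control period).
- capture(name): name is "scene" or "top"; returns a dict with "color" (480x640x3 uint8, red, green, blue), "camera_matrix" (3x3 intrinsics, pixels), "R" (3x3) and "t" (3): a world point X has camera coordinates R X + t. Camera axes: x right, y down, z forward; pixel columns grow to the right and rows downward; lengths in m; the calibration is good to about 2 mm. A picture is of the moment at which its call begins. There is no depth.
- hand_in(): hands the job in; it is judged then, once.
Trained networks look in the newest picture that a camera, given by its name, has taken for a name from the list of things; names that differ only in an ending like _2 or _b are one class to them, and where a whole thing is asked for, a point or a joint stands for the part that bears it (a point fixed in the world has none). Each returns a list of dicts, best first, with "conf" (0 to 1); they miss things now and then, are a little off and sometimes report something else, mostly with a low value. They report only what shows in the picture. A call takes as long as a camera call. They do not tell look-alikes from the thing itself.
- find_in(camera, target): "at" ([x, y, z] in m, in world coordinates, good to about 4 mm: the middle of the surface that is visible of it).
- trace(camera, target): "pixels" (480x640 bool, what is visible of it).
- place_of(camera, target): "at" ([x, y, z] in m, in world coordinates, good to about 4 mm: a listed point, or the origin of a listed thing).
The state is a dict: "time_s": time; "joint_positions": joint angles; "qvel": joint speeds; "tau": joint torques, N m; "position": TCP position; "tcp_rot": TCP orientation; "force": force on the tool from outside, world axes, zero at the start; "moment": the same for the moment, N m; "opening": opening from 0.0 (shut) to 1.0 (fully open); "grasp_force": force on a finger pad.
Only numpy, scipy, OpenCV 4.12 (cv2) and the standard library are available. Lean on these libraries where they do the work, as an engineer would, in place of code of your own. Each camera call takes 0.05 s, during which the arm holds its last target. There are 200 camera calls.

### The job

Set the two loose peg blocks, pegs up, beside the one already lying between the jaws of the one-hand bar clamp, so that all three lie side by side in one neat row with their ends level. Then pump the clamp's trigger, squeezing and letting back as often as it takes, until its moving jaw has closed on the row and the blocks are snug, and finish with your fingers still squeezing the trigger so that the row stays held. Squeeze lightly so as not to crush the soft maple, move the jaw only with the trigger and not by hand, and leave the clamp flat on the bench and everything else where it lies.

Things in the scene. Friction and masses are not known exactly. Their poses are not given: they have to be found in the camera images.
- clamp: black nylon one-hand bar clamp lying loose, flat on its side, 28 mm thick, 0.65 kg in all. Origin: on the bench under the middle of the steel bar, in the plane of the body jaw's face. x to the jaw tips (away from the handle), y along the bar to the moving jaw, z up. Housing: x -24 to 18, y -68 to -6 mm. Pistol grip: from the housing to x = -126, y from -64 (its back) to -44 mm
- squeeze_point (a point): where to squeeze: middle between the grip's back and the trigger's front, at x = -77, y = -36 mm of the clamp, 14 mm above the bench; axes as clamp. Close along the clamp's y, one finger on the grip's back, one on the trigger's front: together they measure 58 mm with the trigger let out, 37 mm squeezed home
- body_jaw_pad (a point): middle of the rubber face of the body jaw: x = 52, y = 0 mm of the clamp, 14 mm up; axes as clamp. The jaw is 20 mm thick (y -20 to 0); its face runs from x = 20 to 84 mm, 2 to 26 mm high
- far_jaw_pad (a point): middle of the rubber face of the moving jaw at the end of the bar, facing the body jaw; axes as clamp
- far_jaw: the moving jaw on the end of the bar, black nylon, x -16 to 86 mm, 26 mm thick along the bar, 28 mm high. Origin: on the bench under the bar's middle, in the plane of its rubber face towards the body jaw; axes as clamp. More than 80 N from it dents the blocks
- clamp_bar (a joint): opening between the rubber jaw faces in m: 0.158 to 0.176 at the start; three blocks side by side take 0.132. The toothed bar (21 mm wide, 10 to 18 mm above the bench) sticks out behind the housing to y = opening - 267 mm. A ratchet with 6 mm teeth: the jaw moves only inwards, and slips back to the last tooth (at most 6 mm) when the trigger is let out
- trigger (a joint): trigger angle in rad: 0 let out, 0.34 home on its stop (21 mm where it is squeezed). A spring (3 to 6 N at the fingers) pushes it back out. A full squeeze pulls the jaw in by 1 or 2 teeth; let it out below 0.05 before the next. Once the row is tight the trigger stalls short of 0.31, and the jaw then presses about as hard as the fingers do
- trigger_blade: the trigger's finger blade in front of the grip, dark grey nylon, 82 mm long, 11 mm thick, 22 mm high, slanting about 9 degrees either way as it swings. Origin: on the bench at its pivot, x = -14, y = -22 mm of the clamp; x runs from its tip to the pivot
- block_a: maple block 70 x 44 x 22 mm (x, y, z) with a round peg standing in the middle of its top (neck 13 mm, knob 22 mm across from 47 to 60 mm up, top at 65 mm), 60 g. It lies between the jaws near the body jaw, its y axis along the bar, pegs up. Origin: centre of its underside
- block_b: loose maple block 70 x 44 x 22 mm (x, y, z) with a round peg standing in the middle of its top (neck 13 mm, knob 22 mm across from 47 to 60 mm up, top at 65 mm), 60 g, somewhere on the bench. Origin: centre of its underside; x along its 70 mm length
- block_c: another loose block, the same as block_b, somewhere else on the bench. The two may go into the row in either order
- block_b_peg (a point): middle of the peg's knob of block_b, 53 mm above its underside: grip the peg here
- block_c_peg (a point): middle of the peg's knob of block_c, 53 mm above its underside: grip the peg here
- mug: bystander: green ceramic mug, 80 mm across, 92 mm high, handle at its +y side. Origin: centre of its underside
- wax_tin: bystander: round flat steel tin, 75 mm across, 28 mm high. Origin: centre of its underside
- flashlight: bystander: yellow plastic flashlight lying along its x, 170 mm long, 44 mm thick
- cleat_buckle: bystander: flat steel buckle of an ice cleat, 54 x 46 x 6 mm
- key_fob: bystander: black plastic key fob, 60 x 35 x 13 mm, with a steel ring
- boot_brush: bystander: wooden boot brush, 160 x 52 x 42 mm, lying on its bristles
- tape_measure: bystander: grey tape measure, 68 x 34 x 62 mm, standing
Mind the look-alikes: they are no part of the job. What is shaped like the block_c but blue or orange is not meant.

How it is judged:
By the outcome, as a careful person would: the job done as asked, in the order asked, and still so for the second after the job is handed in, while the arm keeps its last pose, push and grip.
It also fails if it takes over 67 s, if anything falls off the work surface, if the arm or the gripper's body presses on something with over 40 N, if the wrist force passes 120 N, or if a joint passes its speed limit or range.

## Working session

There is one attempt and no reset: what is moved stays moved. The work goes in short steps, Python scripts to look and compute and a shell command to move; the robot and the scene stay as the last step left them, time stands still between calls to the robot, and variables do not carry over. Pictures are saved under pics/ and viewed, at most 10 in all, crops included, and the job is handed in when it is done.

```bash
mkdir -p pics; ls; cat > h.py <<'E'
from rig import *
import numpy as np, cv2
def save(cam,name):
    c=capture(cam); cv2.imwrite('pics/'+name,c['color'][:,:,::-1]); return c
def proj(c,X):
    p=c['camera_matrix']@(c['R']@np.array(X,float)+c['t']); return p[:2]/p[2]
def ray(c,uv,z):
    d=c['R'].T@np.linalg.inv(c['camera_matrix'])@np.array([uv[0],uv[1],1.]); o=-c['R'].T@c['t']
    return o+d*(z-o[2])/d[2]
E
python3 - <<'E'
from h import *
np.set_printoptions(precision=4,suppress=True)
for cam in ['scene','top']:
    c=save(cam,cam+'0.png'); print(cam,-c['R'].T@c['t'],c['R'][2],c['camera_matrix'][0,0])
    for t in ['clamp','squeeze_point','body_jaw_pad','far_jaw_pad','far_jaw','trigger_blade','block_a','block_b_peg']:
        print(t,[(np.round(d['at'],4).tolist(),round(d['conf'],2),np.round(proj(c,d['at'])).tolist()) for d in place_of(cam,t)[:6]])
s=read_state();print(s['time_s'],s['tcp_rot'],s['position'])
E
```

```text
pics
scene [1.2443 0.0767 0.8113] [-0.6875 -0.0656 -0.7232] 517.330946435516
clamp [([0.6645, 0.4069, 0.0008], 0.65, [533.0, 328.0]), ([0.533, -0.0581, -0.0001], 0.62, [295.0, 258.0]), ([0.5701, -0.0217, -0.002], 0.53, [311.0, 273.0])]
squeeze_point [([0.4606, -0.1079, 0.0173], 0.75, [277.0, 226.0]), ([0.6627, 0.4091, -0.0033], 0.61, [534.0, 328.0])]
body_jaw_pad [([0.5833, -0.0474, 0.013], 0.66, [297.0, 272.0]), ([0.4931, 0.1102, 0.0006], 0.58, [376.0, 249.0])]
far_jaw_pad [([0.5471, 0.1173, 0.0167], 0.83, [380.0, 264.0]), ([0.4502, 0.2823, 0.0019], 0.21, [457.0, 240.0])]
far_jaw [([0.4952, 0.109, 0.001], 0.82, [376.0, 250.0]), ([0.5315, -0.0563, 0.0012], 0.55, [296.0, 257.0]), ([0.6283, 0.2765, 0.0025], 0.28, [461.0, 306.0])]
trigger_blade [([0.584, -0.0452, 0.0144], 0.45, [298.0, 272.0]), ([0.7382, -0.2664, -0.0009], 0.37, [169.0, 333.0])]
block_a [([0.6274, 0.2763, -0.0006], 0.89, [461.0, 307.0]), ([0.4533, 0.2837, 0.0035], 0.84, [458.0, 240.0]), ([0.3429, 0.2808, 0.0048], 0.81, [453.0, 205.0]), ([0.4417, 0.3987, -0.007], 0.71, [510.0, 243.0]), ([0.573, -0.0249, -0.0014], 0.7, [3
[... 457 characters left out ...]
45, 0.1203, 0.0158], 0.67, [271.0, 240.0])]
far_jaw [([0.5008, 0.1091, 0.0038], 0.65, [277.0, 260.0])]
trigger_blade [([0.5203, -0.0835, -0.0004], 0.76, [365.0, 250.0]), ([0.4487, 0.2815, 0.0523], 0.43, [192.0, 286.0])]
block_a [([0.342, 0.28, -0.0068], 0.96, [199.0, 335.0]), ([0.6285, 0.2768, -0.0009], 0.95, [200.0, 203.0]), ([0.4515, 0.2822, -0.0003], 0.84, [197.0, 284.0]), ([0.5725, -0.023, -0.0021], 0.65, [337.0, 227.0]), ([0.4419, 0.3999, 0.0049], 0.57, [142.0, 289.0]), ([0.4983, 0.1099, 0.0051], 0.4, [276.0, 261.0])]
block_b_peg [([0.6244, 0.2784, 0.0492], 0.96, [194.0, 202.0])]
0.9 [[-0.9391  0.3437  0.    ]
 [ 0.3437  0.9391  0.0001]
 [ 0.      0.0001 -1.    ]] [0.2148 0.587  0.2446]
```

View pics/top0.png

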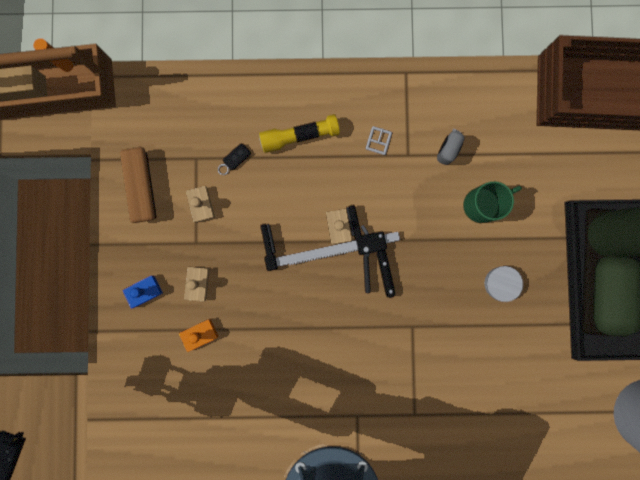

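View pics/scene0.png

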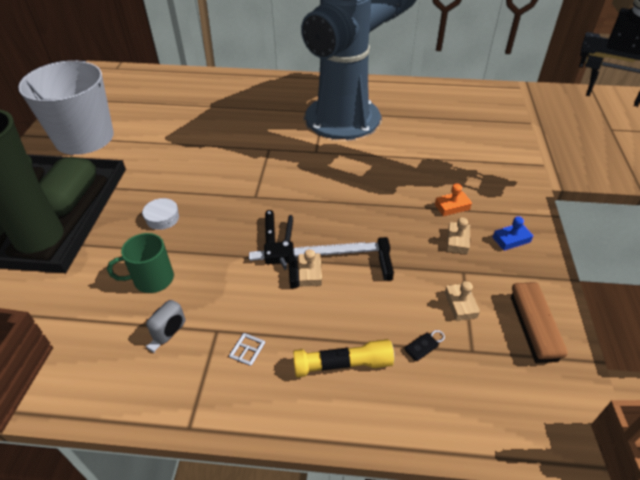

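The top view shows two maple peg blocks, at (200,203) and (197,284), and a third between the jaws at (338,226). The look-alikes are blue at (142,292) and orange at (198,335). The plain maple ones fit the description. Next I'll fit models to the masks and confirm with a crop.

```bash
cat >> h.py <<'E'
from scipy.optimize import minimize
def box(x0,x1,y0,y1,z0,z1): return np.array([[x,y,z] for x in(x0,x1) for y in(y0,y1) for z in(z0,z1)],float)/1000
def cyl(r,z0,z1): return np.array([[r*np.cos(a),r*np.sin(a),z] for a in np.linspace(0,6.28,17) for z in(z0,z1)])/1000
BLOCK=[box(-35,35,-22,22,0,22),cyl(6.5,22,47),cyl(11,47,60),cyl(8,60,65)]
def clampm(o): return [box(-24,18,-68,-6,0,28),box(-126,-20,-64,-44,2,26),box(18,84,-20,0,2,26),box(-10.5,10.5,o-267,o,10,18),box(-16,86,o,o+26,0,28)]
S=4
def render(c,parts,x,y,a):
    m=np.zeros((480*S,640*S),np.uint8); R=np.array([[np.cos(a),-np.sin(a),0],[np.sin(a),np.cos(a),0],[0,0,1]])
    for P in parts:
        X=(R@P.T).T+[x,y,0]; q=(c['R']@X.T).T+c['t']; q=(c['camera_matrix']@q.T).T; q=q[:,:2]/q[:,2:]
        cv2.fillConvexPoly(m,cv2.convexHull(np.round((q+.5)*S).astype(np.int32)),1)
    return cv2.resize(m.astype(np.float32),(640,480),interpolation=cv2.INTER_AREA)
def fit(obs,model,p0,steps):
    def cost(p):
        L=0
        for c,m in obs:
            r=render(c,model(p),p[0],p[1],p[2]); L+=1-np.minimum(r,m).sum()/np.maximum(r,m).sum()
        return L/len(obs)
    p0=np.array(p0,float); sim=np.vstack([p0]+[p0+np.eye(len(p0))[i]*steps[i] for i in range(len(p0))])
    return minimize(cost,p0,method='Nelder-Mead',options=dict(initial_simplex=sim,maxiter=250,xatol=1e-5,fatol=1e-5))
def blockfit(starts,cams=('top','scene')):
    C={k:capture(k) for k in cams}; T={k:trace(k,'block_b') for k in cams}; out=[]
    for s in starts:
        obs=[]
        for k in cams:
            r=render(C[k],BLOCK,s[0],s[1],s[2])
            b=max(T[k],key=lambda d:(d['pixels']*r).sum(),default=None)
            if b is not None and (b['pixels']*r).sum()>.4*r.sum(): obs.append((C[k],b['pixels'].astype(np.float32)))
        best=min((fit(obs,lambda p:BLOCK,[s[0],s[1],s[2]+da],[.006,.006,.2]) for da in(-.15,.15)),key=lambda r:r.fun) if obs else None
        out.append(best); print(s,len(obs),best is not None and (np.round(best.x,4),np.degrees(best.x[2]).round(1),round(best.fun,3)))
    return out
E
python3 - <<'E'
from h import *
blockfit([(.626,.277,.15),(.451,.283,0),(.573,-.024,.19)])
obs=[];C={}
for k in('top','scene'):
    c=C[k]=capture(k)
    for d in trace(k,'clamp')[:4]:
        m=d['pixels'];ys,xs=np.nonzero(m);print(k,d['conf'],m.sum(),xs.min(),xs.max(),ys.min(),ys.max())
    m=trace(k,'clamp')[0]['pixels'];cv2.imwrite(f'pics/m_{k}.png',m*255.)
im=C['top']['color'][:,:,::-1]
a=cv2.resize(im[170:350,110:310],None,fx=2,fy=2,interpolation=cv2.INTER_CUBIC);b=cv2.resize(im[190:310,240:410],None,fx=4,fy=4,interpolation=cv2.INTER_CUBIC)
cv2.imwrite('pics/crA.png',a);cv2.imwrite('pics/crB.png',b)
E
```

```text
(0.626, 0.277, 0.15) 2 (array([0.6254, 0.2751, 0.2364]), np.float64(13.5), np.float64(0.076))
(0.451, 0.283, 0) 2 (array([ 0.4535,  0.2825, -0.0939]), np.float64(-5.4), np.float64(0.062))
(0.573, -0.024, 0.19) 2 (array([ 0.5718, -0.0238,  0.1662]), np.float64(9.5), np.float64(0.067))
top 0.94 3151 260 398 205 297
scene 0.91 2584 250 393 210 288[ WARN:0@7.198] global loadsave.cpp:1063 imwrite_ Unsupported depth image for selected encoder is fallbacked to CV_8U.
```

View pics/crA.png

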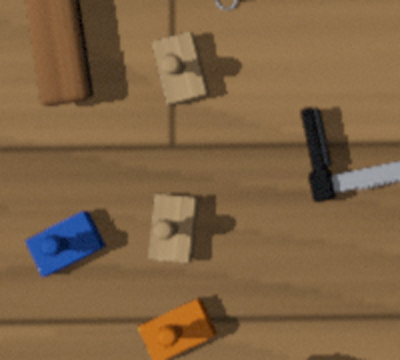

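View pics/crB.png

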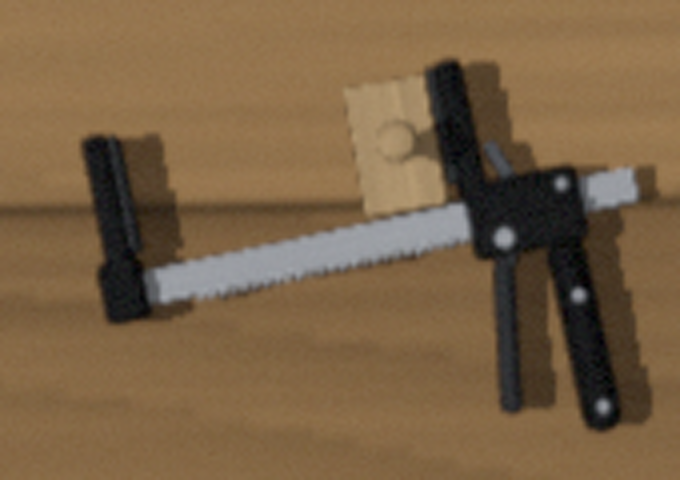

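Crops confirm it: loose maple blocks at top-view pixels (200,203) and (197,284), and block_a against the body jaw. Now the clamp pose.

```bash
cat >> h.py <<'E'
def blade(tr):
    a=np.radians(9.5)-tr; R=np.array([[np.cos(a),np.sin(a),0],[-np.sin(a),np.cos(a),0],[0,0,1]])
    return (R@box(-82,0,-5.5,5.5,3,25).T).T+[-.014,-.022,0]
def clampfit(p0,tr=0.,cams=('top','scene'),blocks=()):
    obs=[]
    for k in cams:
        c=capture(k); T=trace(k,'clamp')
        if T and T[0]['conf']>.4: obs.append((c,T[0]['pixels'].astype(np.float32)))
    r=fit(obs,lambda p:clampm(p[3]*1000)+[blade(tr)],p0,[.005,.005,.04,.006]); print('clamp',len(obs),np.round(r.x,4),np.degrees(r.x[2]).round(2),round(r.fun,3)); return r.x,obs
def inclamp(p,X):
    a=p[2]; d=np.array(X)[:2]-p[:2]; return np.array([[np.cos(a),np.sin(a)],[-np.sin(a),np.cos(a)]])@d*1000
def toworld(p,x,y):
    a=p[2]; return p[:2]+np.array([[np.cos(a),-np.sin(a)],[np.sin(a),np.cos(a)]])@np.array([x,y])/1000
E
python3 - <<'E'
from h import *
for cams in(('top','scene'),('top',),('scene',)):
    p,obs=clampfit([.532,-.055,.19,.167],cams=cams)
    print('a in clamp',inclamp(p,[.5718,-.0238]),'squeeze',toworld(p,-77,-36),'fp',toworld(p,52,p[3]*1000))
for c,m in obs: pass
E
```

```text
clamp 2 [ 0.5308 -0.0568  0.1983  0.1685] 11.36 0.175
a in clamp [46.64940041 24.26975034] squeeze [ 0.46244635 -0.10724696] fp [0.54863594 0.11864452]
clamp 1 [ 0.5313 -0.0582  0.1983  0.1695] 11.36 0.142
a in clamp [46.45867308 25.79461485] squeeze [ 0.46293133 -0.1087013 ] fp [0.54891994 0.1182199 ]
clamp 1 [ 0.5302 -0.0554  0.1963  0.1677] 11.25 0.168
a in clamp [47.0074412  22.87846728] squeeze [ 0.46166137 -0.10573901] fp [0.54843647 0.11925263]
```

```bash
cat >> h.py <<'E'
def plan(pos,yaw,n,R=None,P=None):
    """straight path in n equal rows; yaw = world angle of tool y in deg; prints tool-axis shifts (mm) and turn (rad)"""
    s=read_state(); R=np.array(s['tcp_rot']) if R is None else R; P=np.array(s['position']) if P is None else P
    y0=np.arctan2(R[1,1],R[0,1]); d=(np.radians(yaw)-y0+np.pi)%(2*np.pi)-np.pi; D=(np.array(pos)-P)*1000/n
    for i in range(n):
        a=y0+d*i/n; X=np.array([-np.sin(a),np.cos(a),0]);X=-X if False else X
        Y=np.array([np.cos(a),np.sin(a),0]); X=np.cross(Y,[0,0,-1]); print('%.1f %.1f %.1f 0 0 %.4f'%(D@X,D@Y,-D[2],-d/n))
E
python3 -c "
from h import *
plan([.6254,.2751,.11],13.5,10)"
```

```text
-49.3 -15.2 13.5 0 0 0.0984
-50.5 -10.3 13.5 0 0 0.0984
-51.3 -5.2 13.5 0 0 0.0984
-51.6 -0.2 13.5 0 0 0.0984
-51.3 4.9 13.5 0 0 0.0984
-50.6 9.9 13.5 0 0 0.0984
-49.4 14.8 13.5 0 0 0.0984
-47.7 19.6 13.5 0 0 0.0984
-45.5 24.2 13.5 0 0 0.0984
-42.9 28.6 13.5 0 0 0.0984
```

```bash
python3 -m jog '-49.3 -15.2 13.5 0 0 0.0984 50;-50.5 -10.3 13.5 0 0 0.0984 50;-51.3 -5.2 13.5 0 0 0.0984 50;-51.6 -0.2 13.5 0 0 0.0984 50;-51.3 4.9 13.5 0 0 0.0984 50;-50.6 9.9 13.5 0 0 0.0984 50;-49.4 14.8 13.5 0 0 0.0984 50;-47.7 19.6 13.5 0 0 0.0984 50;-45.5 24.2 13.5 0 0 0.0984 50;-42.9 28.6 13.5 0 0 0.0984 50;0 0 0 0 0 0 50'
python3 -c "
from h import *
plan([.6254,.2751,.057],13.5,2)"
```

```text
time_s: 3.18
position: [0.6286, 0.2718, 0.1083]
tcp_rot: [[-0.229, 0.973, 0.001], [0.973, 0.229, -0.001], [-0.001, 0.001, -1.0]]
force: [-0.3, 1.1, 0.5]
opening: 0.575
grasp_force: 0.0
2.0 -1.2 25.6 0 0 -0.0024
2.0 -1.2 25.6 0 0 -0.0024
```

```bash
python3 -m jog '2 -1 13 0 0 0 50;2 -1 13 0 0 0 50;0 0 13 0 0 0 50;0 0 12 0 0 0 50;0 0 0 0 0 0 50'
python3 -c "
from h import *
print(read_state()['position']);blockfit([(.626,.277,.2)])"
```

```text
time_s: 3.8
position: [0.6213, 0.2786, 0.057]
tcp_rot: [[-0.234, 0.972, -0.003], [0.972, 0.234, -0.001], [-0.0, -0.003, -1.0]]
force: [-0.1, 0.2, 0.0]
opening: 0.575
grasp_force: 0.0
[0.62130178 0.27859028 0.05701216]
(0.626, 0.277, 0.2) 1 (array([0.6239, 0.2754, 0.2243]), np.float64(12.9), np.float64(0.298))
```

```bash
python3 -m jog '-4.3 3 0 0 0 0 50;0 0 0 0 0 0 50;0 0 0 0 0 0 15;0 0 0 0 0 0 15;0 0 0 0 0 0 15;0 0 0 0 0 0 15;0 0 0 0 0 0 15;0 0 0 0 0 0 15'
python3 -c "
from h import *
plan([.5627,.0212,.12],11,9,P=np.array(read_state()['position'])+[0,0,.064])"
```

```text
time_s: 5.0
position: [0.6263, 0.2751, 0.0585]
tcp_rot: [[-0.234, 0.972, -0.0], [0.972, 0.234, -0.0], [0.0, -0.0, -1.0]]
force: [0.5, -0.8, 0.2]
opening: 0.232
grasp_force: 30.0
-25.8 -13.5 0.3 0 0 0.0049
-25.8 -13.3 0.3 0 0 0.0049
-25.9 -13.2 0.3 0 0 0.0049
-26.0 -13.1 0.3 0 0 0.0049
-26.0 -13.0 0.3 0 0 0.0049
-26.1 -12.8 0.3 0 0 0.0049
-26.2 -12.7 0.3 0 0 0.0049
-26.2 -12.6 0.3 0 0 0.0049
-26.3 -12.4 0.3 0 0 0.0049
```

```bash
python3 -m jog '0 0 -20 0 0 0 15;0 0 -30 0 0 0 15;-25 -13 -14 0 0 0.005 15;-26 -13.5 0 0 0 0.005 15;-26 -13.5 0 0 0 0.005 15;-26 -13 0 0 0 0.005 15;-26 -13 0 0 0 0.005 15;-26 -13 0 0 0 0.005 15;-26 -13 0 0 0 0.005 15;-26 -13 0 0 0 0.005 15;-26 -13 0 0 0 0.004 15;0 0 0 0 0 0 15'
python3 - <<'E'
from h import *
print(read_state()['position'])
for k in('top','scene'): save(k,k+'1.png')
i=[cv2.imread('pics/%s1.png'%k) for k in('top','scene')]
cv2.imwrite('pics/p1.png',np.hstack([cv2.resize(i[0][160:320,220:420],None,fx=2,fy=2),cv2.resize(i[1][180:340,230:430],None,fx=2,fy=2)]))
E
```

```text
time_s: 6.5
position: [0.5615, 0.0204, 0.1239]
tcp_rot: [[-0.188, 0.982, 0.002], [0.982, 0.188, -0.0], [-0.001, 0.002, -1.0]]
force: [0.7, 0.4, -0.4]
opening: 0.235
grasp_force: 30.0
[0.56154963 0.02042956 0.12387387]
```

View pics/p1.png

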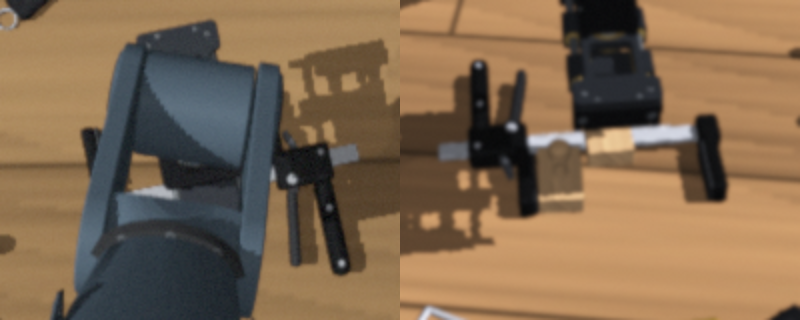

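```bash
python3 -c "
from h import *
print(read_state()['position']);plan([.5623,.0235,.0595],11,1)"
```

```text
[0.56185911 0.02216347 0.12358091]
1.2 0.7 64.1 0 0 -0.0009
```

```bash
python3 -m jog '1.2 0.5 15 0 0 0 15;0 0 15 0 0 0 15;0 0 15 0 0 0 15;0 0 10 0 0 0 15;0 0 0 0 0 0 15;0 0 0 0 0 0 15'
python3 - <<'E'
from h import *
P=np.mean([read_state()['position'] for _ in range(5)],0);print(P)
c=save('scene','s2.png');i=cv2.imread('pics/s2.png')
cv2.imwrite('pics/p2.png',cv2.resize(i[190:310,240:410],None,fx=4,fy=4,interpolation=cv2.INTER_CUBIC))
E
```

```text
time_s: 7.35
position: [0.5616, 0.0234, 0.0676]
tcp_rot: [[-0.191, 0.982, 0.0], [0.982, 0.191, -0.0], [-0.0, 0.0, -1.0]]
force: [0.1, 0.6, -0.9]
opening: 0.231
grasp_force: 30.0
[0.56160809 0.02337784 0.06761018]
```

View pics/p2.png

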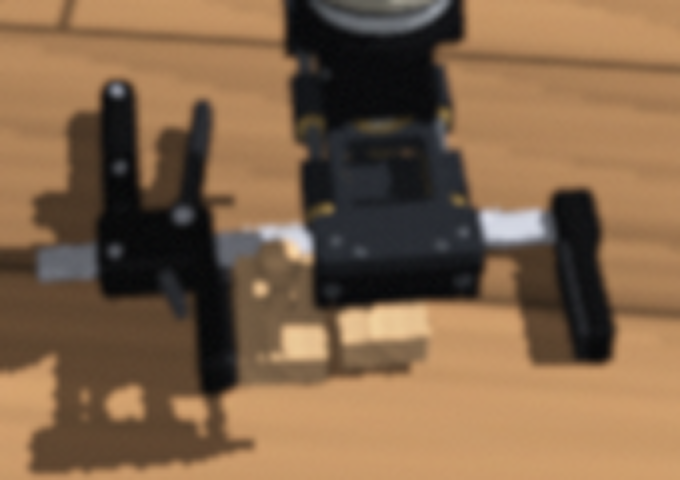

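```bash
python3 -m jog '0 1 0 0 0 0 15;0 0 5 0 0 0 15;0 0 3 0 0 0 15;0 0 0 0 0 0 15;0 0 0 0 0 0 15'
```

```text
time_s: 8.02
position: [0.5623, 0.0236, 0.0595]
tcp_rot: [[-0.191, 0.982, -0.0], [0.982, 0.191, 0.0], [0.0, -0.0, -1.0]]
force: [0.6, 0.2, -0.2]
opening: 0.229
grasp_force: 30.0
```

```bash
python3 -m jog '0 0 0.7 0 0 0 15;0 0 0 0 0 0 15;0 0 0 0 0 0 50;0 0 0 0 0 0 50;0 0 0 0 0 0 50;0 0 -30 0 0 0 50;0 0 -32 0 0 0 50;0 0 0 0 0 0 50'
python3 -c "
from h import *
plan([.4535,.2825,.112],-5.4,8)"
```

```text
time_s: 9.02
position: [0.5642, 0.0234, 0.1232]
tcp_rot: [[-0.191, 0.982, 0.006], [0.982, 0.191, -0.001], [-0.002, 0.005, -1.0]]
force: [-0.4, -0.4, 0.4]
opening: 0.574
grasp_force: 0.0
34.4 -7.4 1.4 0 0 0.0358
34.1 -8.6 1.4 0 0 0.0358
33.8 -9.8 1.4 0 0 0.0358
33.4 -11.0 1.4 0 0 0.0358
33.0 -12.2 1.4 0 0 0.0358
32.6 -13.4 1.4 0 0 0.0358
32.1 -14.6 1.4 0 0 0.0358
31.5 -15.7 1.4 0 0 0.0358
```

```bash
python3 -m jog '34.4 -7.4 1.4 0 0 0.0358 50;34.1 -8.6 1.4 0 0 0.0358 50;33.8 -9.8 1.4 0 0 0.0358 50;33.4 -11 1.4 0 0 0.0358 50;33 -12.2 1.4 0 0 0.0358 50;32.6 -13.4 1.4 0 0 0.0358 50;32.1 -14.6 1.4 0 0 0.0358 50;31.5 -15.7 1.4 0 0 0.0358 50;0 0 0 0 0 0 50;0 0 0 0 0 0 50'
python3 - <<'E'
from h import *
blockfit([(.572,-.024,.19),(.5623,.0236,.19),(.4535,.2825,-.09)])
p,_=clampfit([.531,-.057,.198,.168])
plan([.4535,.2825,.0585],-5.4,4,P=np.mean([read_state()['position'] for _ in range(5)],0))
save('top','t3.png')
E
```

```text
time_s: 10.28
position: [0.4516, 0.2822, 0.1091]
tcp_rot: [[0.093, 0.996, -0.001], [0.996, -0.093, -0.001], [-0.001, -0.001, -1.0]]
force: [-0.5, -0.4, 0.8]
opening: 0.572
grasp_force: 0.0
(0.572, -0.024, 0.19) 2 (array([ 0.5722, -0.0243,  0.1514]), np.float64(8.7), np.float64(0.094))
(0.5623, 0.0236, 0.19) 2 (array([0.5633, 0.0249, 0.2027]), np.float64(11.6), np.float64(0.068))
(0.4535, 0.2825, -0.09) 2 (array([ 0.4537,  0.2822, -0.1065]), np.float64(-6.1), np.float64(0.293))
clamp 2 [ 0.5316 -0.0577  0.1981  0.1689] 11.35 0.492
0.1 0.3 12.8 0 0 -0.0003
0.1 0.3 12.8 0 0 -0.0003
0.1 0.3 12.8 0 0 -0.0003
0.1 0.3 12.8 0 0 -0.0003
```

```bash
python3 -m jog '0 0 17 0 0 0 50;0 0 17 0 0 0 50;0 0 17 0 0 0 50;0 0 0 0 0 0 50;0 0 0 0 0 0 15;0 0 0 0 0 0 15;0 0 0 0 0 0 15;0 0 0 0 0 0 15;0 0 0 0 0 0 15;0 0 -15 0 0 0 15;0 0 -25 0 0 0 15;0 0 -25 0 0 0 15'
python3 -c "
from h import *
P=np.mean([read_state()['position'] for _ in range(5)],0);print(P)
plan([.5535,.0704,.123],11.2,8,P=P)"
```

```text
time_s: 12.22
position: [0.4517, 0.2826, 0.1249]
tcp_rot: [[0.094, 0.996, -0.0], [0.996, -0.094, -0.0], [-0.0, -0.0, -1.0]]
force: [0.4, -0.0, 0.1]
opening: 0.233
grasp_force: 30.0
[0.45168611 0.28258104 0.12489592]
-25.2 15.2 0.2 0 0 -0.0362
-25.7 14.2 0.2 0 0 -0.0362
-26.2 13.3 0.2 0 0 -0.0362
-26.7 12.3 0.2 0 0 -0.0362
-27.1 11.4 0.2 0 0 -0.0362
-27.5 10.4 0.2 0 0 -0.0362
-27.9 9.4 0.2 0 0 -0.0362
-28.2 8.4 0.2 0 0 -0.0362
```

```bash
python3 -m jog '-25.2 15.2 0 0 0 -0.037 15;-25.7 14.2 0 0 0 -0.037 15;-26.2 13.3 0 0 0 -0.037 15;-26.7 12.3 0 0 0 -0.037 15;-27.1 11.4 0 0 0 -0.037 15;-27.5 10.4 0 0 0 -0.037 15;-27.9 9.4 0 0 0 -0.037 15;-28.2 8.4 0 0 0 -0.037 15;0 0 0 0 0 0 15;0 0 0 0 0 0 15'
python3 -c "
from h import *
P=np.mean([read_state()['position'] for _ in range(5)],0);print(P)
plan([.5535,.0704,.0595],11.5,4,P=P)"
```

```text
time_s: 13.48
position: [0.5535, 0.0713, 0.124]
tcp_rot: [[-0.2, 0.98, -0.001], [0.98, 0.2, 0.0], [0.001, -0.001, -1.0]]
force: [0.0, -0.3, -0.7]
opening: 0.233
grasp_force: 30.0
[0.55352415 0.07130584 0.12395322]
-0.2 -0.1 16.1 0 0 0.0001
-0.2 -0.1 16.1 0 0 0.0001
-0.2 -0.1 16.1 0 0 0.0001
-0.2 -0.1 16.1 0 0 0.0001
```

```bash
python3 -m jog '0 0 20 0 0 0 15;0 0 20 0 0 0 15;0 0 15 0 0 0 15;0 0 5 0 0 0 15;0 0 4.5 0 0 0 15;0 0 0 0 0 0 15'; python3 -m jog '0 0 0 0 0 0 15;0 0 0 0 0 0 50;0 0 0 0 0 0 50;0 0 0 0 0 0 50;0 0 -20 0 0 0 50;0 0 -30 0 0 0 50;0 0 -30 0 0 0 50;0 0 0 0 0 0 50'
python3 -c "
from h import *
plan([.42,-.14,.15],-78.7,10,P=np.mean([read_state()['position'] for _ in range(5)],0))"
```

```text
time_s: 14.22
position: [0.5545, 0.071, 0.0594]
tcp_rot: [[-0.2, 0.98, 0.001], [0.98, 0.2, -0.0], [-0.0, 0.001, -1.0]]
force: [0.0, -0.4, 0.7]
opening: 0.236
grasp_force: 30.0
time_s: 15.22
position: [0.5559, 0.0708, 0.1413]
tcp_rot: [[-0.2, 0.98, 0.005], [0.98, 0.2, -0.0], [-0.001, 0.005, -1.0]]
force: [0.7, -0.5, 0.2]
opening: 0.572
grasp_force: 0.0
-17.9 -17.5 -0.9 0 0 0.1575
-20.5 -14.5 -0.9 0 0 0.1575
-22.5 -11.1 -0.9 0 0 0.1575
-23.9 -7.5 -0.9 0 0 0.1575
-24.8 -3.6 -0.9 0 0 0.1575
-25.1 0.3 -0.9 0 0 0.1575
-24.7 4.3 -0.9 0 0 0.1575
-23.7 8.1 -0.9 0 0 0.1575
-22.2 11.7 -0.9 0 0 0.1575
-20.1 15.0 -0.9 0 0 0.1575
```

```bash
python3 -m jog '-17.9 -17.5 0 0 0 0.1575 75;-20.5 -14.5 0 0 0 0.1575 75;-22.5 -11.1 0 0 0 0.1575 75;-23.9 -7.5 0 0 0 0.1575 75;-24.8 -3.6 0 0 0 0.1575 75;-25.1 0.3 0 0 0 0.1575 75;-24.7 4.3 0 0 0 0.1575 75;-23.7 8.1 0 0 0 0.1575 75;-22.2 11.7 0 0 0 0.1575 75;-20.1 15 0 0 0 0.1575 75;0 0 0 0 0 0 75'
python3 - <<'E'
from h import *
r=blockfit([(.572,-.024,.19),(.5623,.0236,.19),(.554,.0705,.19)])
p,_=clampfit([.531,-.057,.198,.168])
p,_=clampfit([.531,-.057,.198,.168],cams=('scene',))
p=np.array([.531,-.057,.198])
for q in r: print(inclamp(p,q.x[:2]))
i=save('top','t4.png')['color'][:,:,::-1];cv2.imwrite('pics/p4.png',cv2.resize(i[180:315,240:415],None,fx=4,fy=4,interpolation=cv2.INTER_CUBIC))
for k in('top','scene'): print([np.round(d['at'],4).tolist() for d in place_of(k,'squeeze_point')[:1]])
print(read_state()['position'])
E
```

```text
time_s: 16.6
position: [0.4173, -0.1405, 0.1384]
tcp_rot: [[0.981, 0.194, -0.002], [0.194, -0.981, 0.001], [-0.001, -0.001, -1.0]]
force: [-0.3, -0.4, 0.9]
opening: 0.863
grasp_force: 0.0
(0.572, -0.024, 0.19) 2 (array([ 0.5722, -0.0238,  0.1528]), np.float64(8.8), np.float64(0.089))
(0.5623, 0.0236, 0.19) 2 (array([0.5636, 0.0242, 0.1978]), np.float64(11.3), np.float64(0.07))
(0.554, 0.0705, 0.19) 2 (array([0.5552, 0.0713, 0.1853]), np.float64(10.6), np.float64(0.073))
clamp 1 [ 0.5303 -0.0551  0.2062  0.1674] 11.81 0.266
clamp 1 [ 0.4655 -0.0595  0.178   0.1141] 10.2 0.949
[46.9148701  24.48043277]
[47.95290146 73.20153604]
[ 48.94420728 121.03874506]
[[0.4596, -0.1058, 0.013]]
[[0.4597, -0.105, 0.0162]]
[ 0.41844801 -0.13970193  0.13919096]
```

View pics/p4.png

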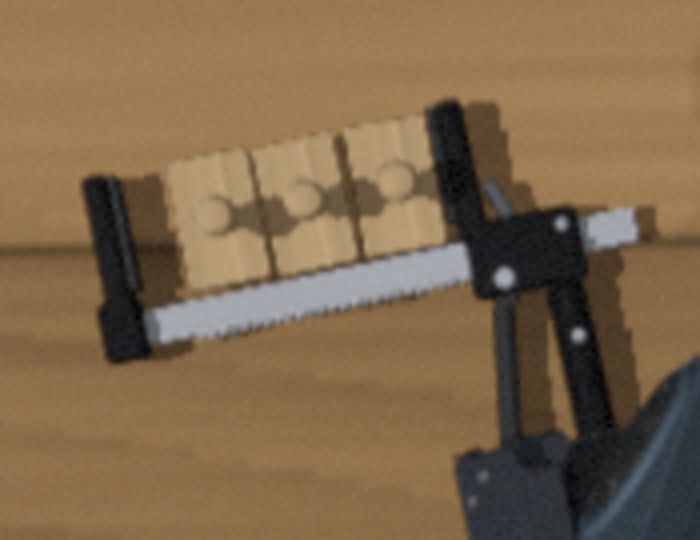

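```bash
python3 -c "
from h import *
plan([.4615,-.1063,.026],-78.7,4,P=np.mean([read_state()['position'] for _ in range(5)],0))"
```

```text
12.2 -6.1 28.3 0 0 0.0002
12.2 -6.1 28.3 0 0 0.0002
12.2 -6.1 28.3 0 0 0.0002
12.2 -6.1 28.3 0 0 0.0002
```

```bash
python3 -m jog '24.5 -12 0 0 0 0 75;24.3 -12.4 0 0 0 0 75;0 0 0 0 0 0 75;0 0 40 0 0 0 75;0 0 40 0 0 0 75;0 0 18 0 0 0 75;0 0 12 0 0 0 75;0 0 0 0 0 0 75'
python3 -c "
from h import *
p=np.array([.531,-.057,.198]);P=np.mean([read_state()['position'] for _ in range(5)],0);print(P,inclamp(p,P))"
```

```text
time_s: 18.25
position: [0.4607, -0.1065, 0.0287]
tcp_rot: [[0.981, 0.196, -0.001], [0.196, -0.981, 0.001], [-0.001, -0.001, -1.0]]
force: [-0.3, -0.1, 0.3]
opening: 0.863
grasp_force: 0.0
[ 0.46074732 -0.10648312  0.02870612] [-78.61384299 -34.69699458]
```

```bash
python3 -m jog '0 0 3 0 0 0 66;0 0 0 0 0 0 60;0 0 0 0 0 0 60;0 2 0 0 0 0 56;0 2 0 0 0 0 52;0 2 0 0 0 0 48;0 2 0 0 0 0 44;0 2 0 0 0 0 40;0 1.5 0 0 0 0 36;0 0 0 0 0 0 34;0 0 0 0 0 0 34'
python3 -c "
from h import *
p=np.array([.531,-.057,.198]);P=np.mean([read_state()['position'] for _ in range(5)],0);print(P,inclamp(p,P),read_state()['opening']*87)
clampfit([.531,-.057,.198,.160],tr=.34,cams=('top',))
for k in('top','scene'): print([(d['conf'],inclamp(p,d['at'])) for d in place_of(k,'far_jaw_pad')[:1]])
"
```

```text
time_s: 19.62
position: [0.4624, -0.1178, 0.0261]
tcp_rot: [[0.98, 0.198, -0.003], [0.198, -0.98, 0.0], [-0.003, -0.001, -1.0]]
force: [-5.3, -1.2, 5.0]
opening: 0.422
grasp_force: 29.5
[ 0.46236479 -0.11784424  0.02614781] [-79.26280758 -46.15431209] 36.74971591769314
clamp 1 [ 0.5321 -0.0577  0.203   0.1532] 11.63 0.511
[(0.9, array([ 50.06438469, 155.48986265]))]
[(0.68, array([ 52.60285285, 169.66752745]))]
```

```bash
python3 -m jog '0 -3 0 0 0 0 42;0 -3 0 0 0 0 48;0 -3 0 0 0 0 54;0 -2.5 0 0 0 0 60;0 0 0 0 0 0 61;0 0 0 0 0 0 61;0 2 0 0 0 0 56;0 2 0 0 0 0 52;0 2 0 0 0 0 48;0 2 0 0 0 0 44;0 2 0 0 0 0 40;0 1.5 0 0 0 0 35'
python3 -m jog '0 0 0 0 0 0 34;0 0 0 0 0 0 34'
python3 -c "
from h import *
p=np.array([.531,-.057,.198]);P=np.mean([read_state()['position'] for _ in range(5)],0);print(P,inclamp(p,P),read_state()['opening']*87)
clampfit([.531,-.057,.198,.150],tr=.34,cams=('top',))
for k in('top','scene'): print([(d['conf'],inclamp(p,d['at'])) for d in place_of(k,'far_jaw_pad')[:1]])
"
```

```text
time_s: 21.32
position: [0.4629, -0.1177, 0.026]
tcp_rot: [[0.981, 0.196, -0.002], [0.196, -0.981, 0.0], [-0.002, -0.001, -1.0]]
force: [-4.1, 1.6, 2.0]
opening: 0.44
grasp_force: 10.9
time_s: 21.58
position: [0.4637, -0.1181, 0.026]
tcp_rot: [[0.981, 0.196, -0.0], [0.196, -0.981, -0.0], [-0.0, 0.0, -1.0]]
force: [-4.8, -0.5, -0.3]
opening: 0.417
grasp_force: 29.6
[ 0.46370159 -0.1181371   0.02601451] [-78.00973744 -46.70441573] 36.29841211111526
clamp 1 [ 0.534  -0.0584  0.2135  0.1427] 12.23 0.474
[(0.71, array([ 48.80390733, 146.66539684]))]
[(0.68, array([ 52.60285285, 169.66752745]))]
```

```bash
python3 -m jog '0 -3 0 0 0 0 42;0 -3 0 0 0 0 48;0 -3 0 0 0 0 54;0 -2.5 0 0 0 0 60;0 0 0 0 0 0 61;0 0 0 0 0 0 61;0 2 0 0 0 0 56;0 2 0 0 0 0 52;0 2 0 0 0 0 48;0 2 0 0 0 0 44;0 2 0 0 0 0 40;0 1.5 0 0 0 0 35'
python3 -m jog '0 0 0 0 0 0 34;0 0 0 0 0 0 34'
python3 - <<'E'
from h import *
p=np.array([.531,-.057,.198]);P=np.mean([read_state()['position'] for _ in range(5)],0);print(P,inclamp(p,P),read_state()['opening']*87)
i=save('top','t5.png')['color'];j=save('scene','s5.png')['color']
for k in('top','scene'): print([(d['conf'],inclamp(p,d['at'])) for d in place_of(k,'far_jaw_pad')[:1]])
cv2.imwrite('pics/p5.png',np.hstack([cv2.resize(x,None,fx=2.6,fy=2.6,interpolation=cv2.INTER_CUBIC) for x in(i[180:320,250:400],j[190:330,240:390])])[:,:,::-1])
E
```

```text
time_s: 23.28
position: [0.4624, -0.1176, 0.026]
tcp_rot: [[0.98, 0.197, -0.003], [0.197, -0.98, 0.001], [-0.003, -0.001, -1.0]]
force: [-5.3, 1.0, 3.1]
opening: 0.433
grasp_force: 11.2
time_s: 23.52
position: [0.4627, -0.1183, 0.026]
tcp_rot: [[0.98, 0.197, -0.002], [0.197, -0.98, -0.0], [-0.002, -0.0, -1.0]]
force: [-5.3, -2.1, 3.0]
opening: 0.413
grasp_force: 29.6
[ 0.4627079  -0.11831898  0.02601906] [-79.0197915  -46.68726816] 35.896454685551284
[(0.16, array([ 158.03873822, -245.78986395]))]
[(0.66, array([ 51.38351223, 131.56289245]))]
```

View pics/p5.png

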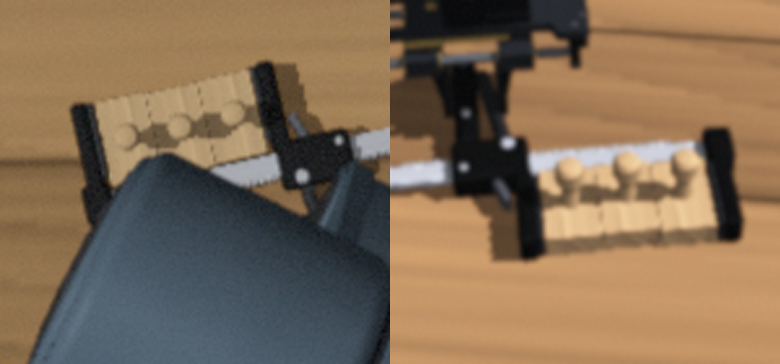

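The picture shows the jaw up to the row, with the three blocks level and side by side and the pegs at (125,135), (180,125) and (233,113). The trigger still goes home, so I'll squeeze again.

```bash
python3 -m jog '0 -3 0 0 0 0 42;0 -3 0 0 0 0 48;0 -3 0 0 0 0 54;0 -2.5 0 0 0 0 60;0 0 0 0 0 0 61;0 0 0 0 0 0 61;0 2 0 0 0 0 56;0 2 0 0 0 0 52;0 2 0 0 0 0 48;0 0 0 0 0 0 44;0 0 0 0 0 0 40'
python3 -c "
from h import *
p=np.array([.531,-.057,.198]);P=np.mean([read_state()['position'] for _ in range(5)],0);print(P,inclamp(p,P),read_state()['opening']*87)"
```

```text
time_s: 25.1
position: [0.4614, -0.1115, 0.0262]
tcp_rot: [[0.98, 0.198, -0.003], [0.198, -0.98, 0.001], [-0.002, -0.002, -1.0]]
force: [-1.8, 5.9, 3.4]
opening: 0.595
grasp_force: 29.6
[ 0.46137351 -0.11151704  0.02616675] [-78.99010749 -39.75574263] 51.7891959927972
```

```bash
python3 -m jog '0 -1 0 0 0 0 40;0 0 0 0 0 0 40;0 0 0 0 0 0 40;0 0 0 0 0 0 40'
python3 - <<'E'
from h import *
p=np.array([.531,-.057,.198]);print(read_state()['opening']*87)
r=blockfit([(.572,-.024,.19),(.5633,.019,.19),(.555,.0625,.19)])
i=save('top','t6.png')['color'];j=save('scene','s6.png')['color']
for q in r: print(inclamp(p,q.x[:2]))
for k in('top','scene'): print([(d['conf'],inclamp(p,d['at'])) for t in('far_jaw_pad','body_jaw_pad') for d in place_of(k,t)[:1]])
cv2.imwrite('pics/p6.png',np.hstack([cv2.resize(x,None,fx=2.6,fy=2.6,interpolation=cv2.INTER_CUBIC) for x in(i[180:320,250:400],j[190:330,240:390])])[:,:,::-1])
E
```

```text
time_s: 25.6
position: [0.4614, -0.1112, 0.0261]
tcp_rot: [[0.98, 0.197, -0.002], [0.197, -0.98, 0.001], [-0.002, -0.001, -1.0]]
force: [-4.9, -0.2, 4.5]
opening: 0.599
grasp_force: 29.5
52.118707295128864
(0.572, -0.024, 0.19) 2 (array([ 0.5769, -0.026 ,  0.1922]), np.float64(11.0), np.float64(0.101))
(0.5633, 0.019, 0.19) 2 (array([0.5675, 0.0171, 0.1992]), np.float64(11.4), np.float64(0.13))
(0.555, 0.0625, 0.19) 2 (array([0.56  , 0.0604, 0.1749]), np.float64(10.0), np.float64(0.235))
[51.08211669 21.39763759]
[50.35209497 65.48005627]
[ 51.50802438 109.4103254 ]
[(0.81, array([ 52.85512978, 132.79753483])), (0.69, array([55.50031082, -0.93568101]))]
[(0.66, array([ 49.30456304, 131.36803288])), (0.82, array([58.83511429,  0.4351165 ]))]
```

View pics/p6.png

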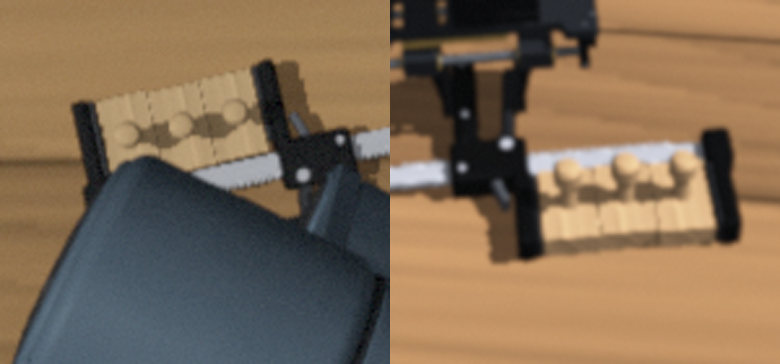

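The jaw is closed on the row: blocks 44 mm apart, ends level within about 1 mm, opening 132 mm. The trigger has stalled at about 52 mm with 30 N in the fingers. Handing in.

```bash
python3 -c "
from rig import *
print(hand_in())"
```

```text
the job is handed in; nothing more can be done
None
```

The job is handed in: all three blocks are in a level row with pegs up, the clamp is closed snug on them, and my fingers are still squeezing the trigger at about 30 N; the clamp itself seems to have slid about 4 mm on the bench during pumping.

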